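Rock the ball diverter to the other chute and let the balls run

TASK

The rocker under the infeed of the grinding-ball sorter is tipped towards one chute. Rock it over with a fingertip so that it feeds the other chute, and then push the shutter fully aside so that all three white balls roll down that other chute into its tray. Only touch the rocker and the shutter: do not pick up or touch the balls, and leave the bottle, jar and vial standing where they are.

Things in the scene. Friction and masses are not known exactly. Their poses are not given: they have to be found in the camera images.
- sorter: Benchtop sorter for grinding balls, fixed to the bench; base plate 170 x 580 mm (x -60 to +110), 8 mm thick. Origin on the bench, under the middle of the rocker's pivot; x points along the infeed away from the robot, y to the left tray. Infeed: steel channel 29 mm wide inside, walls 22 mm, outlet at x = 30 mm with its floor 114 mm above the bench, rising at 0.17 rad to x = 158 mm.
- gate (a joint): Tilt of the rocker (seesaw trough, dark steel, 170 mm along y, 58 mm wide), rad, about the sorter's x axis; pivot 85 mm above the bench. Positive: left (+y) end raised, balls run to the RIGHT tray; negative: right end raised, to the LEFT tray. Stops at +-0.30. Top-heavy: it rests on one stop and, pushed past level, falls onto the other by itself; about 1 N down on the raised pad tips it.
- pad_left (a point): Centre of the top face of the rocker's left thumb pad, a flat 42 x 42 mm steel square, 6 mm thick, on the robot's side of the trough. With the rocker level it is at x = -48, y = +65 mm of the sorter, 130 mm above the bench; about 147 mm high when raised, 109 mm when down. Free space above it. The rocker may still be settling in the first half second.
- pad_right (a point): Same for the right thumb pad (65 mm to the right of the pivot).
- shutter (a joint): Slide of the shutter that blocks the infeed, m: near 0 shut, 0.045 fully open (end stop). Moves along the sorter's +y (left) with about 1.5 N friction and stays where it is left; balls can pass from about 0.03.
- shutter_tab (a point): Centre of the top face of the shutter's black upright tab, 22 mm (x) by 28 mm (y), 26 mm high, top 180 mm above the bench, at x = 64 mm of the sorter, over a thin plate in the channel. Push its right-hand (-y) face towards +y. Channel walls and balls beside it stay below 150 mm; a fingertip at 157 to 170 mm height clears them.
- tray_left (a point): Inner floor centre of the left grey tray, inside 92 x 107 mm, 12 mm above the bench, y = +222 mm of the sorter, at the end of the left chute (60 mm wide, y = 88 to 173 mm, descending outwards, walls up to 100 mm above the bench).
- tray_right (a point): Same for the right tray (y = -222 mm).
- ball0_center (a point): Centre of a white ceramic grinding ball, 25 mm diameter, about 50 g, first in the infeed, queued behind the shutter.
- ball1_center (a point): Centre of a white ceramic grinding ball, 25 mm diameter, about 50 g, second in the infeed, queued behind the shutter.
- ball2_center (a point): Centre of a white ceramic grinding ball, 25 mm diameter, about 50 g, last in the infeed, queued behind the shutter.
- reagent_bottle: Bystander: standing glass bottle, 70 mm diameter, 160 mm high, beyond the sorter. Origin at its underside.
- cap_jar: Bystander: standing white jar, 60 mm diameter, 75 mm high, beyond the sorter. Origin at its underside.
- vial: Bystander: standing amber vial, 28 mm diameter, 61 mm high, beyond the sorter. Origin at its underside.

How it is judged:
On the way, in this order (a step that is already met when the one before it is completed fails the run):
1. the rocker is rocked over onto its other stop, with the shutter still shut (distance of each of pad_left, pad_right from where it was at the start of the episode above 0.024 m and (value of joint gate above 0.27 rad or value of joint gate below -0.27 rad) and value of joint shutter below 0.012 m), for 0.2 s.
2. the shutter is pushed aside (value of joint shutter above 0.033 m), for 0.1 s.
At the end, for the whole second after the job is handed in: The rocker lies on the stop opposite to its start (within 0.03 rad), the shutter is open by more than 33 of its 45 mm, and all three balls lie, slower than 0.1 m/s, in the tray of the chute that the rocker now feeds; bystanders upright and within 20 mm of their places (distance of each of pad_left, pad_right from where it was at the start of the episode above 0.024 m and (value of joint gate above 0.27 rad or value of joint gate below -0.27 rad) and value of joint shutter above 0.033 m and ((value of joint gate above 0.27 rad and y of each of ball0_center, ball1_center, ball2_center in the frame of sorter below -0.165 m and z of ball0_center in the frame of sorter between 0.015 and 0.06 m and z of ball1_center in the frame of sorter between 0.015 and 0.06 m and z of ball2_center in the frame of sorter between 0.015 and 0.06 m) or (value of joint gate below -0.27 rad and y of each of ball0_center, ball1_center, ball2_center in the frame of sorter above 0.165 m and z of ball0_center in the frame of sorter between 0.015 and 0.06 m and z of ball1_center in the frame of sorter between 0.015 and 0.06 m and z of ball2_center in the frame of sorter between 0.015 and 0.06 m)) and linear speed of each of ball0, ball1, ball2 below 0.1 m/s and angle between each of reagent_bottle, cap_jar, vial's own z axis and vertical below 0.1 rad); the robot touches nothing.
It fails at once if the robot touches a grinding ball (contact force between any of ball0, ball1, ball2 and the fingers above 0.3 N or contact force between any of ball0, ball1, ball2 and the arm above 0.3 N).
It fails at once if a ball is lifted (height (world z) of any of ball0_center, ball1_center, ball2_center above 0.175 m).
It fails at once if the reagent bottle is moved (distance of reagent_bottle from where it was at the start of the episode above 0.02 m).
It fails at once if the white jar is moved (distance of cap_jar from where it was at the start of the episode above 0.02 m).
It fails at once if the amber vial is moved (distance of vial from where it was at the start of the episode above 0.02 m).
It also fails if it takes over 42 s, if anything falls off the work surface, if the arm or the gripper's body presses on something with over 40 N, if the wrist force passes 120 N, or if a joint passes its speed limit or range.

ROBOT

A 7-joint arm with a two-finger parallel gripper is mounted at the origin on the work surface. World frame = base frame: x ahead of the robot, y to its left, z up, the work surface at z = 0. Lengths are in m, angles in rad, forces in N, time in s.
With the tool pointing down it reaches from about 0.425 to 0.925 m from the base axis. Payload 6.8 kg.
Tool frame: the origin (TCP) lies midway between the tips of the shut fingers; the grasp point (between the pads) lies 19 mm behind it; x points along the fingers, z is the direction in which the jaws open and shut, and the axes are right-handed (so a half turn about x gives the same grasp; the last joint's range is limited). The gripper opens to 85 mm and grips with 20 to 120 N. Pads are 22 mm wide; open, the fingers measure 114 mm over their backs; the gripper's body (76 mm by 85 mm) begins 54 mm behind the grasp point. The pads swing forward as they close: fully open they stand 13 mm farther back than shut.
Start: joints at [-1.382, 0.477, 0.022, 1.555, -0.011, 1.109, -0.083], TCP at [0.197, 0.646, 0.201] pointing down, gripper open.
Joint ranges: [-2.96, 2.96], [-0.34, 2.1], [-1.41, 1.46], [0.24, 2.44], [-1.37, 4.51], [0.17, 1.92], [-2.96, 2.96]. Speed limits (rad/s): [2.39, 2.39, 3.14, 3.14, 3.14, 3.14, 3.14].

INTERFACE

Orientations are given as a 3x3 rotation matrix whose columns are the frame's x, y, z axes.
In Python, from bench import env gives the robot as it stands.
- The arm moves only by the shell command python3 -m handwheel 'ROWS' [FORCE]. ROWS is JSON, a list of rows, each a list of 7 numbers: the shift along the tool's x, y, z in mm, then the turn, a rotation vector about the tool's x, y, z in degrees, then the gripper's target within -1 to 1 (shut at 1, half-way at 0, fully open at -1). A call has 1 to 12 rows; each row shifts and turns the commanded pose from where the row before left it, along the tool's axes as they then stand; what a row does not reach is not made up. A row lasts 1/8 s, in which the tool goes at most 62.5 mm and 10.7 degrees, less where a joint would pass 70% of its speed; a pose out of reach is approached as far as the arm can. A call with a gripper value outside its range is refused whole. The fingers move at their own pace and stop on an object; FORCE is the grip in N (left out, the last holds). Time passes only in rows, so rows that do not move let the fingers close. It gives the time, the measured TCP pose, the force and the opening at its end, in the units of the state.
- env.get_state(): the state, without advancing time (a new reading comes with each control period).
- env.read_camera(name): name is "side" or "top" or "wrist"; returns (picture, depth): 400x640x3 uint8, red, green, blue; 400x640 float32, m along the optical axis (not along the pixel's ray), 0 where there is no reading.
- env.camera_params(name): a dict with "camera_matrix" (3x3 intrinsics, pixels), "rvec" (rotation vector, rad) and "tvec" (3), from world to camera coordinates, as OpenCV has them. Camera axes: x right, y down, z forward; pixel columns grow to the right and rows downward; lengths in m; the calibration is good to about 2 mm. A picture is of the moment at which its call begins: read the wrist's pose just before it. camera_params takes no time and is no camera call; for the wrist camera it gives the pose at the moment of the call.
- env.finish_job(): hands the job in, once; it reports no verdict.
Trained networks look in the newest picture that a camera, given by its name, has taken for a name from the list of things; names that differ only in an ending like _2 or _b are one class to them, and where a whole thing is asked for, a point or a joint stands for the part that bears it (a point fixed in the world has none). Each returns a list of dicts, best first, with "confidence" (0 to 1); they miss things now and then, are a little off and sometimes report something else, mostly with a low value. They report only what shows in the picture. A call takes as long as a camera call.
- env.look_for(camera, name): "extent" ([left, top, right, bottom] in pixels, round what is visible of it).
- env.mark_of(camera, name): "centre" ([column, row] in pixels: a listed point, or the origin of a listed thing).
The state is a dict: "time_s": time; "joints": joint angles; "qd": joint speeds; "joint_efforts": joint torques, N m; "tcp_pos": TCP position; "ee_rot": TCP orientation; "ft_force": force on the tool from outside, world axes, zero at the start; "moment": the same for the moment, N m; "width": finger opening in m.
Only numpy, scipy, OpenCV 4.12 (cv2) and the standard library are available. Lean on these libraries where they do the work, as an engineer would, in place of code of your own. Each camera call takes 0.05 s, during which the arm holds its last target.

## Working session

There is one attempt and no reset: what is moved stays moved. The work goes in short steps, Python scripts to look and compute and a shell command to move; the robot and the scene stay as the last step left them, time stands still between calls to the robot, and variables do not carry over. Pictures are saved under pics/ and viewed, and the job is handed in when it is done.

```bash
ls; mkdir -p pics; python3 - <<'E'
from bench import env
import cv2,numpy as np
s=env.get_state();print(s['time_s'],s['tcp_pos'],np.round(s['ee_rot'],3),s['width'])
for c in ['side','top']:
    im,d=env.read_camera(c);cv2.imwrite(f'pics/{c}0.png',im[:,:,::-1]);np.savez(f'pics/{c}0.npz',im=im,d=d)
    p=env.camera_params(c)
    R=cv2.Rodrigues(np.array(p['rvec'],float))[0];K=np.array(p['camera_matrix']);t=np.array(p['tvec']).ravel()
    print(c,'cam pos',-R.T@t)
    for n in ['sorter','pad_left','pad_right','shutter_tab','tray_left','tray_right','ball0_center','reagent_bottle','cap_jar','vial']:
        for m in env.mark_of(c,n)[:2]:
            u,v=m['centre'];z=d[int(round(v)),int(round(u))] if 0<=u<640 and 0<=v<400 else 0
            X=R.T@(z*np.linalg.inv(K)@[u,v,1]-t)
            print(n,np.round([u,v],1),round(m['confidence'],2),np.round(X,4))
E
```

```text
pics
0.0 [0.1972508  0.64488283 0.20003774] [[-0.    -0.956  0.292]
 [-0.002  0.292  0.956]
 [-1.    -0.    -0.002]] 0.08517243855336239
side cam pos [ 0.3764347  -0.57123927  0.71927042]
sorter [287.7 269.3] 0.69 [0.5255 0.0171 0.007 ]
sorter [320.3 214. ] 0.69 [0.6018 0.0219 0.145 ]
pad_left [253.6 216.4] 0.63 [0.4773 0.0997 0.1085]
pad_right [269.9 243.6] 0.67 [ 0.4818 -0.031   0.151 ]
pad_right [362.3 217.4] 0.58 [0.7389 0.0938 0.0316]
shutter_tab [315.4 199.6] 0.52 [0.5933 0.0287 0.1805]
tray_left [261.3 204.2] 0.82 [0.5226 0.2447 0.0121]
tray_right [324.2 354.4] 0.69 [ 0.53   -0.2012  0.0097]
ball0_center [250.8 215.2] 0.63 [0.4731 0.1099 0.1044]
ball0_center [377.5 241.6] 0.59 [0.7459 0.0205 0.0162]
reagent_bottle [363.1 220.7] 0.77 [0.7404 0.0907 0.0229]
cap_jar [424.4 305.2] 0.67 [ 0.7428 -0.1867  0.0423]
vial [378.5 244.2] 0.66 [0.748  0.0177 0.0095]
top cam pos [0.43768506 0.02549915 1.10458457]
sorter [338.  260.1] 0.67 [0.5139 0.0178 0.1014]
pad_left [298.8 275.2] 0.81 [0.4815 0.0945 0.1116]
pad_right [363.9 276.8] 0.59 [ 0.4801 -0.0315  0.148 ]
pad_right [338.  154.5] 0.55 [0.7445 0.0222 0.0621]
shutter_tab [337.8 215.9] 0.58 [0.5903 0.0205 0.181 ]
tray_left [235.7 252.8] 0.71 [0.531  0.2416 0.0127]
tray_left [300.6 276. ] 0.62 [0.4799 0.0907 0.1145]
tray_right [440.6 256.9] 0.86 [ 0.5334 -0.2056  0.0101]
ball0_center [336.4 209.2] 0.42 [0.6088 0.0233 0.1484]
reagent_bottle [297.5 155.6] 0.9 [0.7281 0.1065 0.104 ]
cap_jar [421.9 154.8] 0.68 [ 0.7439 -0.1563  0.0741]
cap_jar [439.5 258.9] 0.5 [ 0.5287 -0.2024  0.0138]
vial [334.9 154.8] 0.63 [0.7457 0.0289 0.0551]
```

View pics/top0.png

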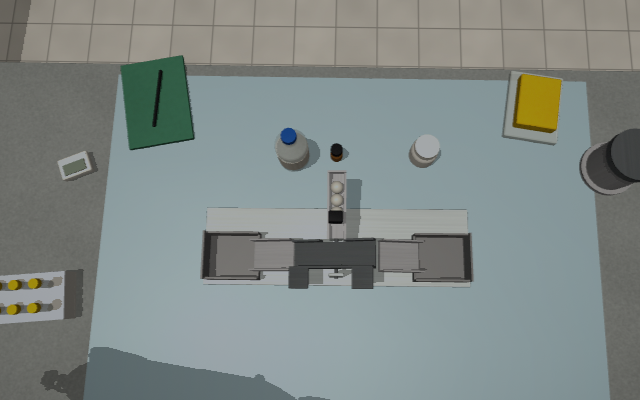

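View pics/side0.png

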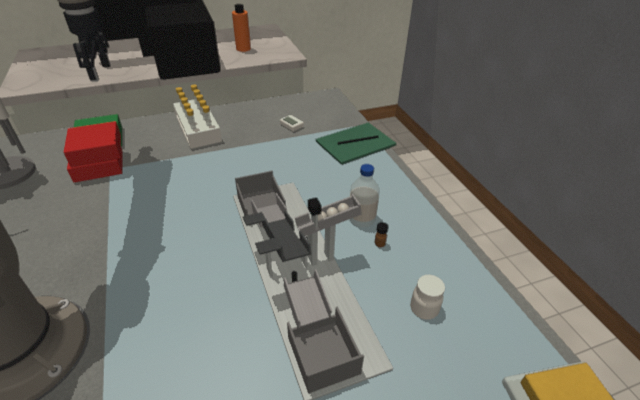

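The right-hand rocker pad is raised (top px ~(363,277), z≈0.148) and the left one is down (px ~(299,276), z≈0.111). So I need to press the right pad, and the balls should then go to the right tray. The black tab is at ~(336,216), with the balls queued above it. Next I'll refine the pad and tab positions from the depth data.

```bash
python3 - <<'E'
from bench import env
import cv2,numpy as np
for c in ['top','side']:
    f=np.load(f'pics/{c}0.npz');d=f['d'];im=f['im']
    p=env.camera_params(c);R=cv2.Rodrigues(np.array(p['rvec'],float))[0];K=np.array(p['camera_matrix']);t=np.array(p['tvec']).ravel()
    v,u=np.mgrid[:400,:640]
    C=np.stack([u,v,np.ones_like(u)],-1)@np.linalg.inv(K).T*d[...,None]
    X=(C-t)@R
    def st(n,m):
        P=X[m]; print(c,n,m.sum(),'lo',np.round(np.percentile(P,3,axis=0),4),'hi',np.round(np.percentile(P,97,axis=0),4),'med',np.round(np.median(P,axis=0),4))
    x,y,z=X[...,0],X[...,1],X[...,2]; ok=d>0
    st('tab',ok&(x>.56)&(x<.63)&(abs(y-.02)<.04)&(z>.172)&(z<.19))
    st('padR',ok&(x>.44)&(x<.502)&(y>-.07)&(y<0)&(z>.13)&(z<.17))
    st('padL',ok&(x>.44)&(x<.502)&(y>.05)&(y<.13)&(z>.095)&(z<.13))
    st('trayLfloor',ok&(x>.47)&(x<.6)&(y>.19)&(y<.29)&(z>.009)&(z<.016))
    st('trayRfloor',ok&(x>.47)&(x<.6)&(y<-.15)&(y>-.26)&(z>.009)&(z<.016))
    st('near channel',ok&(x>.56)&(x<.72)&(abs(y-.02)<.05)&(z>.125)&(z<.17))
E
```

```text
top tab 174 lo [0.5802 0.0127 0.1736] hi [0.5999 0.0388 0.1835] med [0.5898 0.0258 0.1803]
top padR 513 lo [ 0.4593 -0.0464  0.14  ] hi [ 0.5003 -0.0073  0.1543] med [ 0.4798 -0.0263  0.1478]
top padL 509 lo [0.4569 0.0606 0.102 ] hi [0.4997 0.1162 0.1202] med [0.4801 0.0947 0.1096]
top trayLfloor 1725 lo [0.4811 0.2016 0.0093] hi [0.5932 0.2875 0.0155] med [0.5282 0.2448 0.0124]
top trayRfloor 1957 lo [ 0.4776 -0.2519  0.0093] hi [ 0.5933 -0.1567  0.0155] med [ 0.5316 -0.2045  0.0123]
top near channel 838 lo [0.5727 0.0067 0.1267] hi [0.6834 0.0422 0.1631] med [0.6449 0.0247 0.1467]
side tab 128 lo [0.5788 0.0111 0.1732] hi [0.5994 0.0372 0.1813] med [0.5884 0.0207 0.1795]
side padR 339 lo [ 0.4579 -0.0496  0.1348] hi [ 0.5004 -0.0086  0.1535] med [ 0.4812 -0.0341  0.1483]
side padL 245 lo [0.4567 0.0555 0.1001] hi [0.4983 0.1146 0.1196] med [0.4804 0.0865 0.1107]
side trayLfloor 492 lo [0.4792 0.2042 0.0093] hi [0.5966 0.2881 0.0149] med [0.5292 0.2596 0.0124]
side trayRfloor 1931 lo [ 0.4768 -0.2572  0.0093] hi [ 0.5743 -0.1527  0.0146] med [ 0.5299 -0.1927  0.012 ]
side near channel 1143 lo [0.5657 0.0044 0.1265] hi [0.6818 0.0412 0.1636] med [0.6291 0.0134 0.1443]
```

```bash
python3 -m handwheel '[[-20,0,0,-8.5,0,0,1],[-20,0,0,-8.5,0,0,1],[0,-28,-38,0,0,0,1],[0,-28,-38,0,0,0,1],[0,-28,-38,0,0,0,1],[0,-28,-38,0,0,0,1],[0,-28,-38,0,0,0,1],[0,-28,-38,0,0,0,1],[0,-28,-38,0,0,0,1],[0,-28,-38,0,0,0,1],[0,-28,-38,0,0,0,1],[0,0,0,0,0,0,1]]'; python3 -c "
from bench import env
import numpy as np
s=env.get_state();print(np.round(s['ee_rot'],4).tolist(),s['width'],s['joints'])"
```

```text
time_s: 2.6
tcp_pos: [0.4521, 0.2993, 0.2413]
ee_rot: [[0.001, -1.0, 0.008], [-0.001, 0.008, 1.0], [-1.0, -0.001, -0.001]]
ft_force: [-1.0, 0.0, -0.4]
width: 0.0005
[[0.0013, -1.0, 0.0077], [-0.0011, 0.0077, 1.0], [-1.0, -0.0013, -0.001]] 0.0004572375763812858 [-0.81385099  0.21842363  0.13300762  1.83463598 -0.03055432  1.09024168
  0.89325225]
```

```bash
python3 -m handwheel '[[0,-3.6,-42,0,0,0,1],[0,-3.6,-42,0,0,0,1],[0,-3.6,-42,0,0,0,1],[0,-3.6,-42,0,0,0,1],[0,-3.6,-42,0,0,0,1],[0,-3.6,-42,0,0,0,1],[0,-3.6,-42,0,0,0,1],[0,-3.6,-42,0,0,0,1],[20,0,0,0,0,0,1],[20,0,0,0,0,0,1],[10,0,0,0,0,0,1],[0,0,0,0,0,0,1]]'; python3 - <<'E'
from bench import env
import cv2
im,d=env.read_camera('side');cv2.imwrite('pics/side1.png',im[:,:,::-1])
im,d=env.read_camera('wrist');cv2.imwrite('pics/wrist1.png',im[:,:,::-1])
E
```

```text
time_s: 4.1
tcp_pos: [0.4778, -0.0319, 0.1906]
ee_rot: [[-0.001, -1.0, -0.001], [-0.0, -0.001, 1.0], [-1.0, 0.001, -0.0]]
ft_force: [0.2, 0.1, 0.2]
width: 0.0001
```

View pics/side1.png

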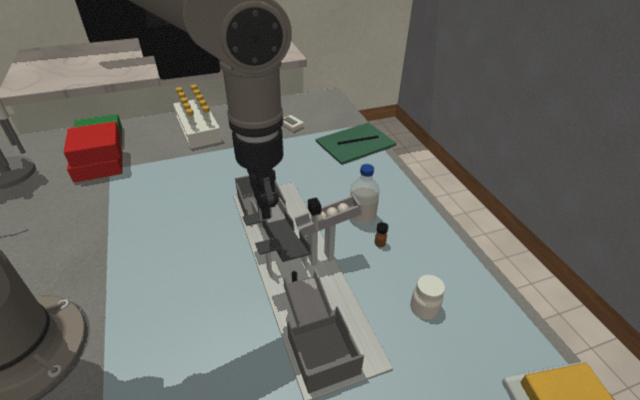

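View pics/wrist1.png

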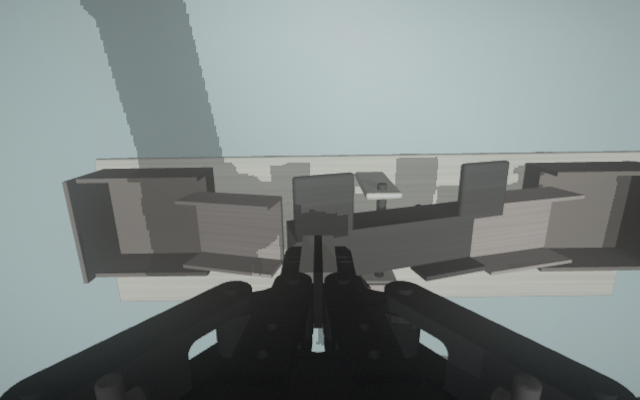

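The side view shows the finger at ~(268,210), above the raised right pad. The wrist view shows that pad at (323,205) in line with the fingertips. I'll press down, with a small move outwards.

```bash
python3 -m handwheel '[[15,0,-2,0,0,0,1],[15,0,-2,0,0,0,1],[6,0,-1,0,0,0,1],[5,0,-1,0,0,0,1],[5,0,-1,0,0,0,1],[5,0,-1,0,0,0,1],[5,0,-1,0,0,0,1],[5,0,-1,0,0,0,1],[5,0,-1,0,0,0,1],[4,0,0,0,0,0,1],[0,0,0,0,0,0,1],[0,0,0,0,0,0,1]]'; python3 - <<'E'
from bench import env
import cv2
im,d=env.read_camera('side');cv2.imwrite('pics/side2.png',im[100:300,180:440,::-1].repeat(3,0).repeat(3,1))
E
```

```text
time_s: 5.7
tcp_pos: [0.4781, -0.0433, 0.121]
ee_rot: [[-0.0, -1.0, -0.0], [0.0, -0.0, 1.0], [-1.0, 0.0, 0.0]]
ft_force: [-0.7, -0.2, 1.4]
width: 0.0001
```

View pics/side2.png

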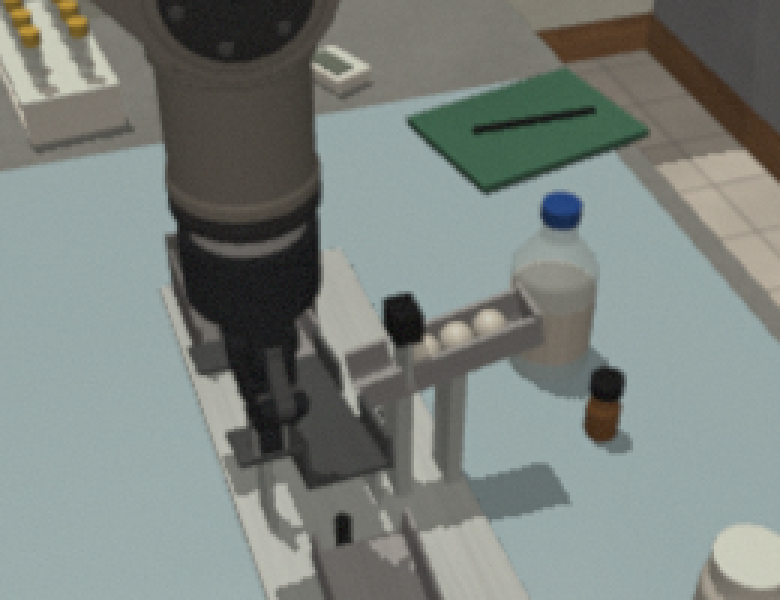

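```bash
python3 -m handwheel '[[-10,0,0,0,0,0,1],[-25,0,0,0,0,0,1],[-25,0,0,0,0,0,1],[-25,0,0,0,0,0,1],[0,0,-10,0,0,0,1],[0,0,0,0,0,0,1]]'; python3 - <<'E'
from bench import env
import cv2,numpy as np
im,d=env.read_camera('side');cv2.imwrite('pics/side3.png',im[100:300,180:440,::-1].repeat(3,0).repeat(3,1))
for c in ['side','top']:
    if c=='top': im,d=env.read_camera(c)
    p=env.camera_params(c);R=cv2.Rodrigues(np.array(p['rvec'],float))[0];K=np.array(p['camera_matrix']);t=np.array(p['tvec']).ravel()
    for n in ['pad_left','pad_right']:
        for m in env.mark_of(c,n)[:2]:
            u,v=m['centre'];z=d[int(round(v)),int(round(u))]
            print(c,n,np.round([u,v]),round(m['confidence'],2),np.round(R.T@(z*np.linalg.inv(K)@[u,v,1]-t),4))
E
```

```text
time_s: 6.5
tcp_pos: [0.4777, -0.0545, 0.2058]
ee_rot: [[-0.0, -1.0, 0.002], [-0.0, 0.002, 1.0], [-1.0, 0.0, -0.0]]
ft_force: [-1.1, -0.8, -1.0]
width: -0.0002
side pad_right [266. 244.] 0.94 [ 0.475  -0.0262  0.1473]
top pad_left [300. 274.] 0.66 [0.4829 0.0925 0.1128]
top pad_right [365. 277.] 0.56 [ 0.4601 -0.006   0.5956]
```

View pics/side3.png

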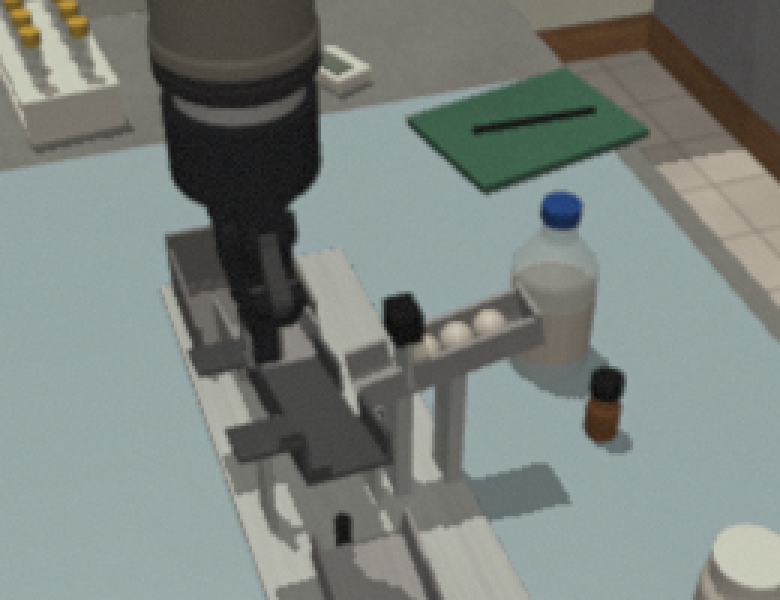

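The right pad still reads raised (side px (266,244), z≈0.147), so the press didn't tip the rocker. Before pressing again I'll check where the fingertip really is compared with the reported TCP.

```bash
python3 - <<'E'
from bench import env
import cv2,numpy as np
s=env.get_state();T=s['tcp_pos'];print(T,s['ft_force'])
for c in ['side','top','wrist']:
    p=env.camera_params(c)
    im,d=env.read_camera(c)
    R=cv2.Rodrigues(np.array(p['rvec'],float))[0];K=np.array(p['camera_matrix'],float);t=np.array(p['tvec']).ravel()
    pr=lambda X:cv2.projectPoints(np.array([X],float),p['rvec'],p['tvec'],K,None)[0].ravel()
    print(c,'tcp px',pr(T))
    v,u=np.mgrid[:400,:640]
    X=(np.stack([u,v,np.ones_like(u)],-1)@np.linalg.inv(K).T*d[...,None]-t)@R
    np.savez(f'pics/{c}4.npz',X=X,d=d,im=im)
    x,y,z=X[...,0],X[...,1],X[...,2];ok=d>0
    def st(n,m):
        P=X[m]
        if len(P):print(c,n,len(P),'lo',np.round(np.percentile(P,2,axis=0),4),'hi',np.round(np.percentile(P,98,axis=0),4))
    st('finger',ok&(abs(x-T[0])<.05)&(abs(y-T[1])<.06)&(z>.19)&(z<.23))
    st('padR',ok&(x>.44)&(x<.502)&(y>-.11)&(y<0)&(z>.10)&(z<.17))
    st('padL',ok&(x>.44)&(x<.502)&(y>.05)&(y<.13)&(z>.095)&(z<.17))
    im=im.copy();a=tuple(int(round(k)) for k in pr(T));cv2.circle(im,a,3,(255,0,0),-1)
    b=tuple(int(round(k)) for k in pr([T[0],T[1],.148]));cv2.circle(im,b,3,(0,255,0),-1)
    cv2.imwrite(f'pics/{c}4.png',cv2.resize(im[:,:,::-1],(800,500)))
E
```

```text
[ 0.47778737 -0.05336998  0.20543349] [-0.28528124  0.21128605  0.11324913]
side tcp px [268.96473279 231.28013205]
side padR 368 lo [ 0.4577 -0.0537  0.1185] hi [ 0.5007 -0.0084  0.154 ]
side padL 201 lo [0.456  0.055  0.0994] hi [0.4966 0.1147 0.1222]
top tcp px [378.16606124 277.04891313]
top padR 72 lo [ 0.4588 -0.0243  0.1394] hi [ 0.472  -0.0075  0.1487]
top padL 509 lo [0.4568 0.0569 0.1009] hi [0.4999 0.1165 0.1212]
wrist tcp px [316.84658941 228.76834765]
wrist padR 3584 lo [ 0.4587 -0.0492  0.1279] hi [ 0.5012 -0.0035  0.1532]
wrist padL 2804 lo [0.457  0.0532 0.0989] hi [0.5001 0.1153 0.1208]
```

View pics/side4.png

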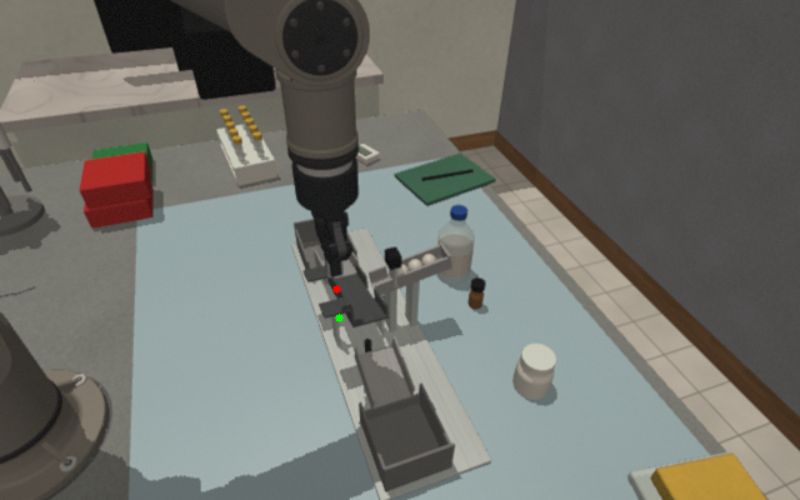

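View pics/wrist4.png

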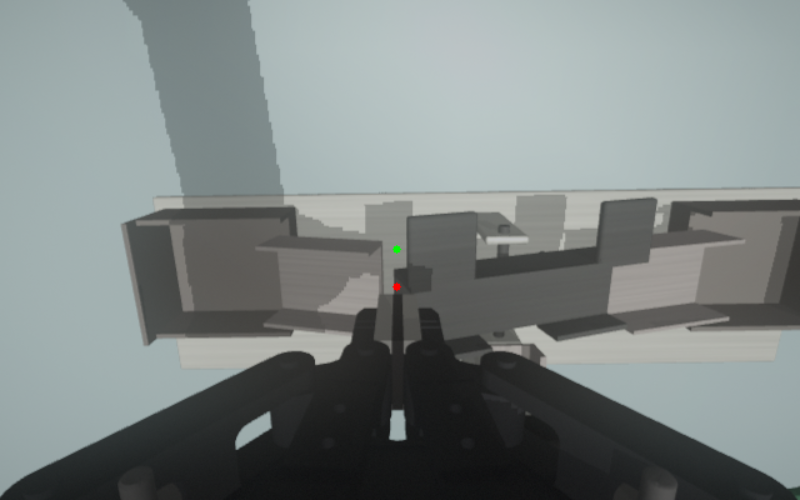

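```bash
python3 - <<'E'
import numpy as np
f=np.load('pics/side4.npz');X=f['X']
for v in range(200,240,2): print(v,[tuple(int(round(k*1000)) for k in X[v,u]) for u in range(262,276,3)])
f=np.load('pics/wrist4.npz');X=f['X'];d=f['d']
print('wrist')
for v in range(224,272,4): print(v,[tuple(int(round(k*1000)) for k in X[v,u]) for u in range(304,332,5)])
E
```

```text
200 [(468, -69, 292), (465, -110, 326), (469, -112, 327), (473, -115, 327), (477, -115, 326)]
202 [(466, -82, 299), (465, -111, 323), (468, -114, 324), (473, -113, 322), (477, -114, 322)]
204 [(465, -81, 295), (466, -104, 313), (468, -114, 320), (473, -110, 316), (480, -101, 307)]
206 [(466, -78, 288), (466, -103, 309), (470, -102, 307), (476, -99, 302), (481, -96, 298)]
208 [(465, -80, 286), (467, -96, 298), (474, -83, 285), (478, -84, 285), (540, 177, 50)]
210 [(468, -60, 263), (469, -84, 284), (477, -66, 266), (481, -68, 266), (488, -59, 257)]
212 [(468, -60, 260), (472, -67, 264), (477, -67, 262), (481, -67, 261), (488, -61, 254)]
214 [(468, -59, 254), (471, -66, 259), (476, -65, 257), (482, -65, 255), (488, -60, 249)]
216 [(467, -60, 251), (471, -66, 255), (477, -60, 248), (481, -67, 252), (488, -59, 244)]
218 [(467, -59, 246), (471, -67, 251), (476, -67, 250), (481, -66, 247), (487, -58, 238)]
220 [(466, -61, 243), (470, -66, 246), (476, -65, 243), (482, -60, 237), (526, 121, 64)]
222 [(495, 104, 82), (496, 74, 109), (499, 57, 123), (515, 105, 75), (522, 103, 75)]
224 [(495, 10
[... 1220 characters left out ...]
, 249), (468, -52, 249), (467, -50, 250), (467, -48, 250)]
248 [(468, -58, 253), (468, -56, 253), (467, -54, 254), (468, -52, 253), (468, -50, 253), (468, -48, 253)]
252 [(468, -58, 257), (468, -56, 257), (467, -54, 258), (468, -52, 256), (467, -50, 257), (467, -49, 258)]
256 [(468, -58, 260), (467, -56, 261), (467, -54, 261), (468, -52, 259), (467, -51, 261), (467, -49, 261)]
260 [(467, -58, 264), (467, -56, 264), (467, -54, 264), (467, -52, 265), (468, -51, 264), (467, -49, 264)]
264 [(468, -58, 267), (467, -56, 267), (468, -54, 267), (467, -52, 267), (468, -51, 267), (467, -49, 267)]
268 [(467, -58, 271), (467, -56, 271), (468, -54, 270), (468, -52, 270), (468, -51, 270), (468, -49, 270)]
```

Both depth cameras agree that the visible fingertips end at z≈0.238, while the reported TCP is 0.205. The real tips are therefore about 33 mm higher than reported, and the earlier press stopped just above the pad. x and y agree. I'll press again with that offset and watch the force to confirm it.

```bash
python3 -m handwheel '[[20,0,5,0,0,0,1],[20,0,5,0,0,0,1],[20,0,5,0,0,0,1],[14,0,0,0,0,0,1],[3,0,0,0,0,0,1],[3,0,0,0,0,0,1],[3,0,0,0,0,0,1],[0,0,0,0,0,0,1]]'; python3 -m handwheel '[[4,0,-1,0,0,0,1],[4,0,-1,0,0,0,1],[4,0,-1,0,0,0,1]]';python3 -m handwheel '[[4,0,-1,0,0,0,1],[4,0,-1,0,0,0,1],[4,0,-1,0,0,0,1]]'; python3 - <<'E'
from bench import env
import cv2,numpy as np
im,d=env.read_camera('side');cv2.imwrite('pics/side5.png',im[100:300,180:440,::-1].repeat(3,0).repeat(3,1))
p=env.camera_params('side');R=cv2.Rodrigues(np.array(p['rvec'],float))[0];K=np.array(p['camera_matrix'],float);t=np.array(p['tvec']).ravel()
v,u=np.mgrid[:400,:640]
X=(np.stack([u,v,np.ones_like(u)],-1)@np.linalg.inv(K).T*d[...,None]-t)@R
x,y,z=X[...,0],X[...,1],X[...,2]
m=(x>.457)&(x<.502)&(y>.03)&(y<.13)&(z>.07)&(z<.2);print('padL',m.sum(),np.percentile(X[m],[5,50,95],axis=0).round(3))
E
```

```text
time_s: 7.95
tcp_pos: [0.4782, -0.0386, 0.1231]
ee_rot: [[0.0, -1.0, 0.0], [0.0, 0.0, 1.0], [-1.0, -0.0, 0.0]]
ft_force: [-1.3, -0.1, -0.4]
width: 0.0
time_s: 8.32
tcp_pos: [0.4781, -0.0417, 0.1107]
ee_rot: [[-0.0, -1.0, 0.0], [-0.0, 0.0, 1.0], [-1.0, 0.0, -0.0]]
ft_force: [0.4, -0.2, 0.5]
width: 0.0001
time_s: 8.7
tcp_pos: [0.478, -0.0445, 0.0986]
ee_rot: [[-0.0, -1.0, 0.0], [0.0, 0.0, 1.0], [-1.0, 0.0, 0.0]]
ft_force: [-0.3, 0.7, 0.1]
width: 0.0001
padL 55 [[0.457 0.064 0.126]
 [0.462 0.071 0.131]
 [0.471 0.094 0.133]]
```

View pics/side5.png

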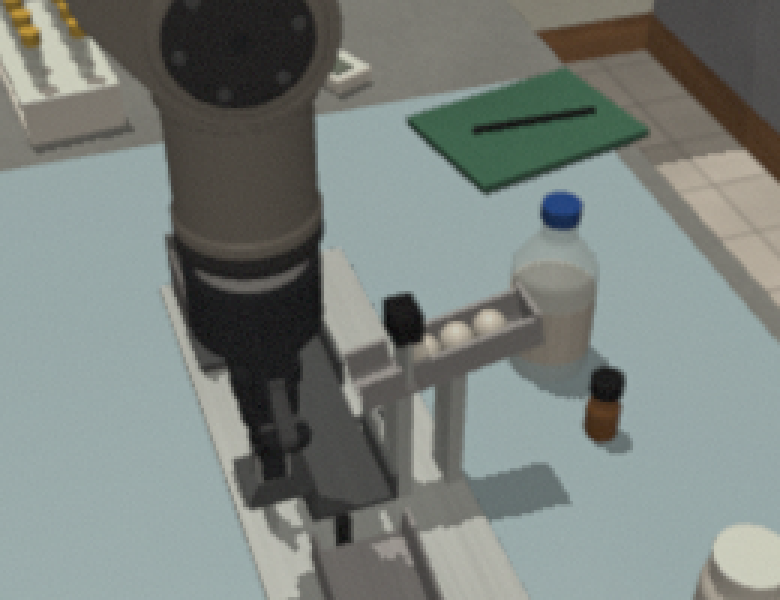

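The rocker is now close to level, with the left pad at z≈0.131. I'll keep pressing past level and then retract.

```bash
python3 -m handwheel '[[4,0,-1,0,0,0,1],[4,0,-1,0,0,0,1],[4,0,-1,0,0,0,1],[2,0,0,0,0,0,1],[0,0,0,0,0,0,1],[0,0,0,0,0,0,1]]'; python3 -m handwheel '[[-6,0,0,0,0,0,1],[-20,0,0,0,0,0,1],[-25,0,0,0,0,0,1],[-25,0,0,0,0,0,1],[-15,0,0,0,0,0,1],[0,0,-20,0,0,0,1],[0,0,0,0,0,0,1]]'; python3 - <<'E'
from bench import env
import cv2,numpy as np
print(env.get_state()['ft_force'])
for c in ['side','top']:
    im,d=env.read_camera(c);cv2.imwrite(f'pics/{c}6.png',im[100:300,180:440,::-1].repeat(3,0).repeat(3,1))
    p=env.camera_params(c);R=cv2.Rodrigues(np.array(p['rvec'],float))[0];K=np.array(p['camera_matrix'],float);t=np.array(p['tvec']).ravel()
    v,u=np.mgrid[:400,:640]
    X=(np.stack([u,v,np.ones_like(u)],-1)@np.linalg.inv(K).T*d[...,None]-t)@R
    x,y,z=X[...,0],X[...,1],X[...,2]
    for n,m in (('padL',(x>.457)&(x<.497)&(y>.03)&(y<.13)&(z>.07)&(z<.2)),('padR',(x>.457)&(x<.497)&(y>-.1)&(y<0)&(z>.07)&(z<.19)),('tab',(x>.56)&(x<.63)&(abs(y-.03)<.06)&(z>.174)&(z<.19))):
        if m.sum(): print(c,n,m.sum(),np.percentile(X[m],[3,50,97],axis=0).round(3).tolist())
E
```

```text
time_s: 9.5
tcp_pos: [0.4782, -0.0475, 0.0851]
ee_rot: [[0.0, -1.0, 0.0], [0.0, 0.0, 1.0], [-1.0, -0.0, 0.0]]
ft_force: [0.4, -0.9, 0.1]
width: -0.0
time_s: 10.38
tcp_pos: [0.4779, -0.0686, 0.1762]
ee_rot: [[0.0, -1.0, 0.003], [-0.0, 0.003, 1.0], [-1.0, -0.0, -0.0]]
ft_force: [0.7, -0.3, -0.3]
width: -0.0
[ 0.65564085 -0.28189331 -0.27581341]
side padL 259 [[0.458, 0.036, 0.088], [0.472, 0.069, 0.146], [0.486, 0.09, 0.153]]
side padR 522 [[0.458, -0.091, 0.082], [0.481, -0.056, 0.108], [0.497, -0.009, 0.116]]
side tab 119 [[0.579, 0.012, 0.175], [0.589, 0.022, 0.18], [0.599, 0.037, 0.181]]
top padL 500 [[0.458, 0.051, 0.093], [0.479, 0.072, 0.148], [0.496, 0.115, 0.155]]
top padR 42 [[0.46, -0.046, 0.11], [0.465, -0.039, 0.114], [0.472, -0.034, 0.116]]
top tab 169 [[0.58, 0.013, 0.176], [0.59, 0.026, 0.18], [0.6, 0.039, 0.183]]
```

View pics/side6.png

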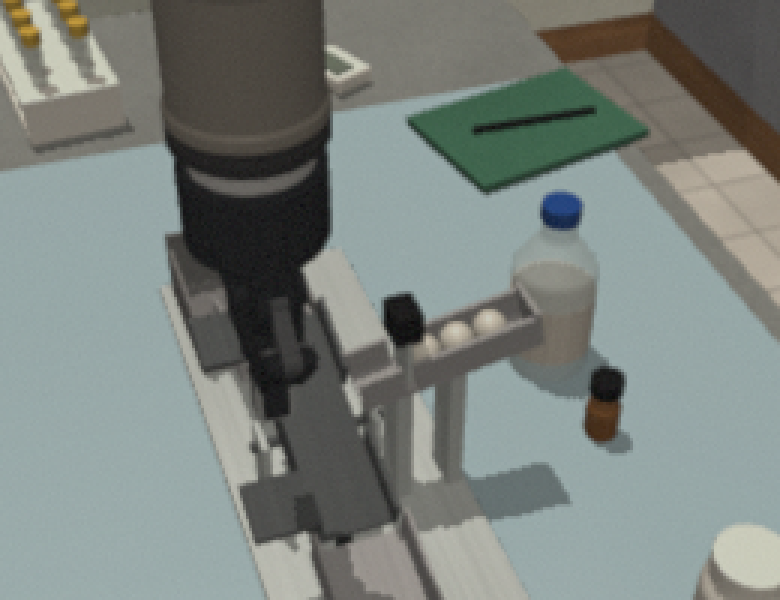

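The rocker is now on its other stop (left pad z≈0.147, right ≈0.108) and the tab is still at y≈0.025, so the shutter is shut. I'll move beside the tab's −y face, with the real tip at ~0.165 (TCP z≈0.133).

```bash
python3 -m handwheel '[[0,-28,0,0,0,0,1],[0,-28,0,0,0,0,1],[0,-28,0,0,0,0,1],[0,-28,0,0,0,0,1],[15,0,10,0,0,0,1],[15,0,10,0,0,0,1],[13,0,15,0,0,0,1],[0,0,0,0,0,0,1],[0,0,0,0,0,0,1]]'; python3 - <<'E'
from bench import env
import cv2,numpy as np
T=env.get_state()['tcp_pos'];print(T)
for c in ['side','wrist']:
    p=env.camera_params(c)
    im,d=env.read_camera(c);cv2.imwrite(f'pics/{c}7.png',im[100:300,180:440,::-1].repeat(3,0).repeat(3,1) if c=='side' else im[:,:,::-1])
    R=cv2.Rodrigues(np.array(p['rvec'],float))[0];K=np.array(p['camera_matrix'],float);t=np.array(p['tvec']).ravel()
    v,u=np.mgrid[:400,:640]
    X=(np.stack([u,v,np.ones_like(u)],-1)@np.linalg.inv(K).T*d[...,None]-t)@R
    x,y,z=X[...,0],X[...,1],X[...,2]
    m=(abs(x-T[0])<.02)&(y<T[1]+.02)&(y>T[1]-.03)&(z>.1)&(z<.21);print(c,m.sum(),np.percentile(X[m],[1,3,50,97],axis=0).round(3).tolist() if m.any() else '')
E
```

```text
time_s: 11.6
tcp_pos: [0.5901, -0.0327, 0.1333]
ee_rot: [[0.0, -1.0, -0.0], [-0.0, -0.0, 1.0], [-1.0, -0.0, -0.0]]
ft_force: [0.6, -0.3, 0.2]
width: 0.0002
[ 0.59011276 -0.03267377  0.13331143]
side 158 [[0.576, -0.047, 0.164], [0.577, -0.047, 0.167], [0.582, -0.04, 0.184], [0.597, -0.027, 0.209]]
wrist 3668 [[0.577, -0.054, 0.169], [0.578, -0.05, 0.171], [0.58, -0.033, 0.196], [0.597, -0.019, 0.21]]
```

View pics/side7.png

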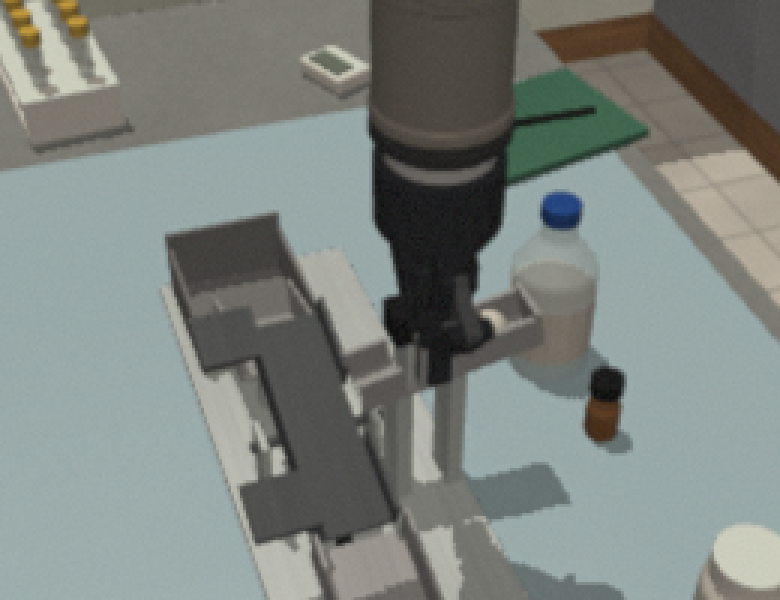

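View pics/wrist7.png

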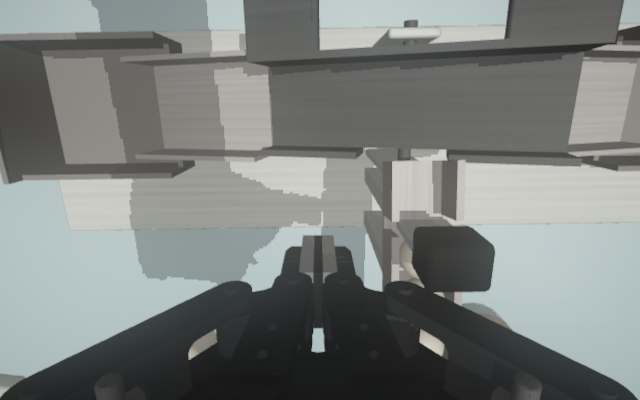

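The tip is level with the tab (z≈0.165) and clear of its −y face; the tab shows at (455,258) in the wrist view. Now I'll push towards +y.

```bash
python3 -m handwheel '[[2,0,10,0,0,0,1],[0,0,10,0,0,0,1],[0,0,6,0,0,0,1],[0,0,6,0,0,0,1],[0,0,6,0,0,0,1],[0,0,6,0,0,0,1],[0,0,6,0,0,0,1],[0,0,6,0,0,0,1],[0,0,6,0,0,0,1],[0,0,5,0,0,0,1]]';python3 -m handwheel '[[0,0,3,0,0,0,1],[0,0,2,0,0,0,1]]'; python3 -m handwheel '[[0,0,2,0,0,0,1]]';python3 - <<'E'
from bench import env
import cv2
im,d=env.read_camera('side');cv2.imwrite('pics/side8.png',im[100:300,180:440,::-1].repeat(3,0).repeat(3,1))
im,d=env.read_camera('wrist');cv2.imwrite('pics/wrist8.png',im[:,:,::-1])
E
```

```text
time_s: 12.95
tcp_pos: [0.59, 0.035, 0.1309]
ee_rot: [[-0.0, -1.0, -0.0], [0.0, -0.0, 1.0], [-1.0, 0.0, 0.0]]
ft_force: [-1.5, -0.8, 1.2]
width: -0.0
time_s: 13.2
tcp_pos: [0.59, 0.0396, 0.1309]
ee_rot: [[-0.0, -1.0, -0.0], [-0.0, -0.0, 1.0], [-1.0, 0.0, -0.0]]
ft_force: [-0.9, -1.9, -0.0]
width: 0.0001
time_s: 13.32
tcp_pos: [0.59, 0.0409, 0.1309]
ee_rot: [[-0.0, -1.0, 0.0], [-0.001, 0.0, 1.0], [-1.0, 0.0, -0.001]]
ft_force: [-1.7, -6.4, 1.1]
width: -0.0002
```

View pics/side8.png

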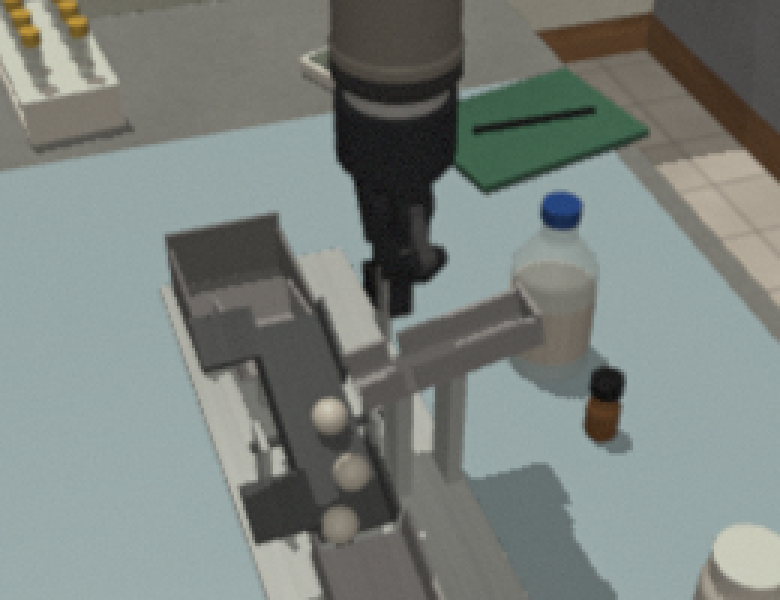

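View pics/wrist8.png

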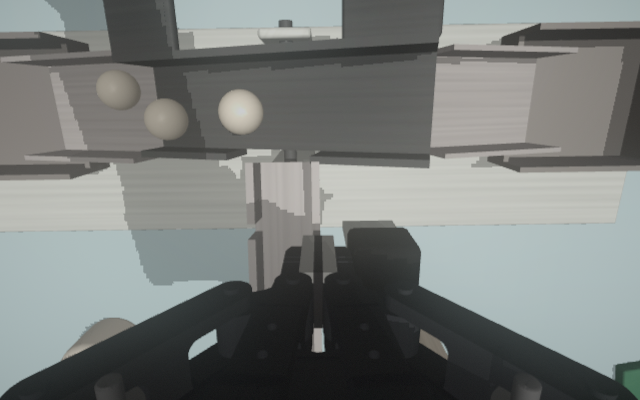

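All three balls are rolling right along the rocker (side view (330,415), (352,470) and (340,524)), and the shutter has hit its end stop: the push force rose to 6 N. I'll back off, lift clear and let the balls settle.

```bash
python3 -m handwheel '[[0,0,-5,0,0,0,1],[0,0,-10,0,0,0,1],[-20,0,-5,0,0,0,1],[-30,0,0,0,0,0,1],[-30,0,0,0,0,0,1],[0,40,0,0,0,0,1],[0,40,0,0,0,0,1],[0,20,0,0,0,0,1],[0,0,0,0,0,0,1],[0,0,0,0,0,0,1],[0,0,0,0,0,0,1],[0,0,0,0,0,0,1]]'; python3 - <<'E'
from bench import env
import cv2,numpy as np
for c in ['side','top']:
    im,d=env.read_camera(c);cv2.imwrite(f'pics/{c}9.png',im[:,:,::-1])
    p=env.camera_params(c);R=cv2.Rodrigues(np.array(p['rvec'],float))[0];K=np.array(p['camera_matrix'],float);t=np.array(p['tvec']).ravel()
    v,u=np.mgrid[:400,:640]
    X=(np.stack([u,v,np.ones_like(u)],-1)@np.linalg.inv(K).T*d[...,None]-t)@R
    x,y,z=X[...,0],X[...,1],X[...,2]
    for n,m in (('padL',(x>.457)&(x<.497)&(y>.05)&(y<.1)&(z>.13)&(z<.17)),('padR',(x>.457)&(x<.497)&(y>-.1)&(y<-.02)&(z>.09)&(z<.18)),('tab',(x>.56)&(x<.63)&(abs(y-.05)<.06)&(z>.174)&(z<.19))):
        if m.sum(): print(c,n,m.sum(),np.percentile(X[m],[3,50,97],axis=0).round(3).tolist())
    for n in ['ball0_center','reagent_bottle','cap_jar','vial']:
        for m in env.mark_of(c,n)[:3]:
            a,b=m['centre'];print(c,n,np.round([a,b]),round(m['confidence'],2),X[int(b),int(a)].round(3))
E
```

```text
time_s: 14.92
tcp_pos: [0.4907, 0.0214, 0.2109]
ee_rot: [[-0.0, -1.0, 0.0], [-0.0, 0.0, 1.0], [-1.0, 0.0, -0.0]]
ft_force: [-0.4, 0.4, -0.4]
width: -0.0002
side padL 358 [[0.458, 0.051, 0.139], [0.477, 0.069, 0.147], [0.496, 0.089, 0.153]]
side padR 465 [[0.458, -0.081, 0.094], [0.478, -0.055, 0.108], [0.496, -0.035, 0.115]]
side tab 107 [[0.578, 0.054, 0.175], [0.588, 0.064, 0.18], [0.599, 0.08, 0.181]]
side ball0_center [349. 359.] 0.5 [ 0.563 -0.236  0.035]
side reagent_bottle [360. 215.] 0.71 [0.73  0.095 0.042]
side cap_jar [424. 307.] 0.82 [ 0.741 -0.187  0.037]
side vial [380. 242.] 0.66 [0.749 0.014 0.02 ]
top padR 2 [[0.496, -0.099, 0.091], [0.496, -0.097, 0.091], [0.496, -0.095, 0.091]]
top tab 11 [[0.597, 0.059, 0.176], [0.601, 0.067, 0.179], [0.601, 0.071, 0.184]]
top ball0_center [460. 260.] 0.6 [ 0.528 -0.24   0.03 ]
top ball0_center [419. 156.] 0.22 [ 0.744 -0.152  0.065]
top reagent_bottle [295. 156.] 0.95 [0.728 0.113 0.109]
top cap_jar [420. 154.] 0.94 [ 0.745 -0.15   0.075]
top vial [337. 154.] 0.6 [0.747 0.024 0.058]
```

View pics/side9.png

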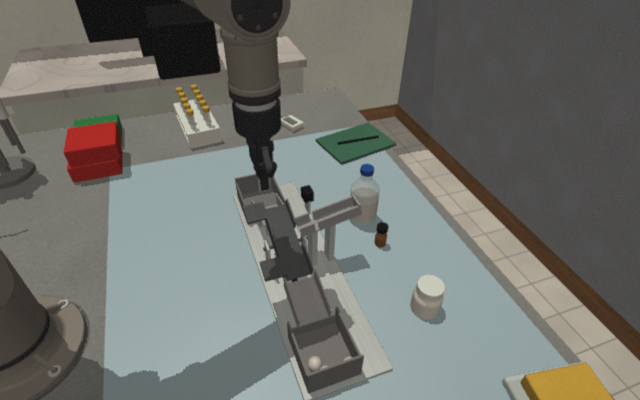

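View pics/top9.png

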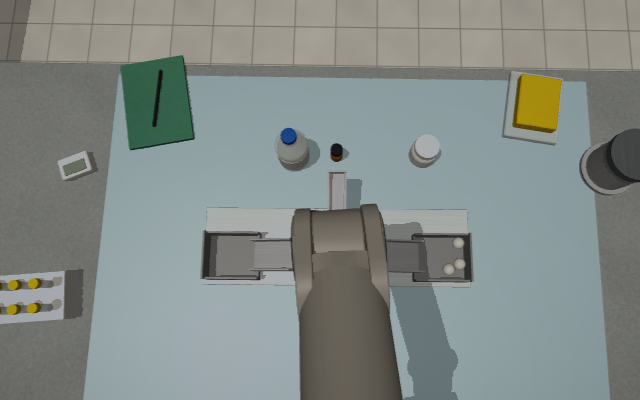

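All three balls are in the right tray (top view (459,243), (460,265) and (448,270)). The tab has moved from y≈0.023 to ≈0.065, the rocker is on the new stop and the bystanders haven't moved. I'll wait a moment and check that the balls are still before handing in.

```bash
python3 -m handwheel '[[0,0,0,0,0,0,1],[0,0,0,0,0,0,1],[0,0,0,0,0,0,1],[0,0,0,0,0,0,1],[0,0,0,0,0,0,1],[0,0,0,0,0,0,1],[0,0,0,0,0,0,1],[0,0,0,0,0,0,1],[0,0,0,0,0,0,1],[0,0,0,0,0,0,1],[0,0,0,0,0,0,1],[0,0,0,0,0,0,1]]'; python3 - <<'E'
from bench import env
import cv2,numpy as np
ims=[]
for k in range(6): ims.append(env.read_camera('top')[0])
a=ims[0][225:290,405:475].astype(int);b=ims[-1][225:290,405:475].astype(int)
print('max diff',abs(a-b).max(),abs(a-b).mean())
cv2.imwrite('pics/top10.png',cv2.resize(np.hstack([ims[0][225:290,405:475],ims[-1][225:290,405:475]])[:,:,::-1],None,fx=5,fy=5))
E
```

```text
time_s: 16.92
tcp_pos: [0.4902, 0.0215, 0.211]
ee_rot: [[0.0, -1.0, 0.0], [0.0, 0.0, 1.0], [-1.0, -0.0, 0.0]]
ft_force: [0.7, 0.3, 0.3]
width: -0.0001
max diff 2 0.32344322344322346
```

View pics/top10.png

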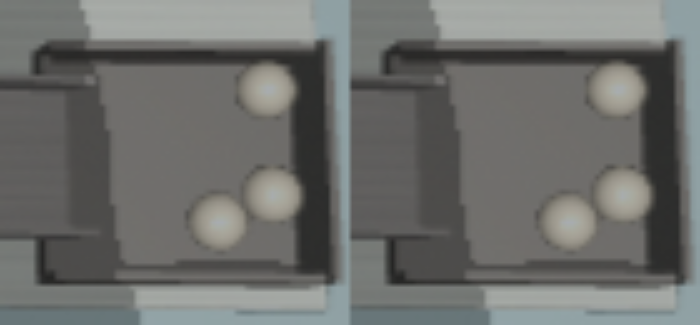

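The three balls are in the tray at the same places in both pictures, 0.25 s apart, so they are at rest.

```bash
python3 -c "
from bench import env
print(env.finish_job())"
```

```text
the job is handed in; nothing more can be done
None
```

I rocked the rocker over by pressing its raised right pad, then pushed the shutter tab towards +y until it hit its end stop. All three balls rolled down the right chute into the right tray. I handed the job in at about 17 s; it reports no verdict.

**Last checks:**
- **Rocker:** it lies on its new stop, with the left pad at about 147 mm and the right pad at about 108 mm.
- **Shutter:** the tab moved about 42–43 mm (33 mm needed), and the push force rose to about 6 N at the stop.
- **Balls:** all three are in the right tray and did not move between pictures 0.25 s apart.
- **Bottle, jar and vial:** all are upright and in their places to within detector error, a few mm.
- **Robot:** the arm is clear of everything, with wrist force near zero.

**What failed or disagreed:**
- **First press:** it didn't tip the rocker. Depth from the side and wrist cameras showed the real fingertips about 31–33 mm higher than the reported TCP. I allowed for that offset, and the second press and the shutter push both worked.
- **Network marks:** some were wrong, for example a "ball" mark on the jar and a "right pad" mark on the arm. I relied on the depth data and the pictures there.

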